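# Clip down the drill guide and start its hold-down bolt

### The job

A steel drill guide lies on a green stone slab. First press the red sprung clamp down until its hook snaps under the pin and it stays down by itself; then turn the square-headed bolt backward (counter-clockwise from above) only until you feel it drop into its thread, and from there turn it forward (clockwise) one full turn so that it is started. Finish while still holding the bolt head gripped between the fingers: do not let go, and leave the things lying around where they are.

Things in the scene. Friction and masses are not known exactly. Their poses are not given: they have to be found in the camera images.
- fixture: Green stone slab (320 x 300 x 45 mm) with the steel drill guide fixed on it (plate 200 x 230 mm, top 53 mm above the work surface); it does not move. Origin: centre of the slab's underside, on the work surface; z up. The bolt stands at its (0, -65) mm, the clamp's hinge at (-55, 65), its arm along x. A low brass bush (radius 20, top at 67 mm) stands at (68, -85) mm.
- boss_top (a point): Top centre of the dark round threaded boss (radius 26 mm, fixed) in which the bolt stands, on the bolt's axis, 77 mm above the work surface.
- bolt: Captive upright bolt with a brass square head (30 x 30 mm across flats, 28 mm high), about 0.4 kg, in the threaded boss; it only turns about and slides along its axis, and cannot be lifted out or tilted. Its x and y axes are square to the flats. Origin on the axis, 40 mm below the middle of the head; the head spans 26 to 54 mm above it, below is a round shank of radius 14 mm.
- bolt_head (a point): Middle of the bolt's square head, 14 mm below its top. 109 to 115 mm above the work surface at the start, about 109 just after the drop, about 103 when started one turn (then 12 mm are free between the head's underside and the boss).
- bolt_turn (a joint): Bolt angle, rad, growing backward (counter-clockwise from above); 0: its x along the fixture's x. Right-hand thread, 6 mm per turn. The bolt rests on the thread by its weight: turned backward it climbs, then drops 6 mm at the unmarked thread end, 0.9 to 2.3 rad from the start. A hard grip delays the drop; fingers 2 to 4 mm wider than the head drive its flats and let it drop.
- clamp: Red hinged clamp arm (120 x 22 x 8 mm), 0.12 kg. Origin on its hinge axis; x runs along the arm to the free end, z out of its top, y along the hinge axis. At the free end, 110 mm from the hinge, hangs a sprung steel hook that reaches 47 mm below the arm's middle; the pin pushes it aside and it snaps under the pin.
- clamp_axis (a point): Point on the clamp's fixed hinge axis (parallel to the fixture's y), in the arm's middle plane, 115 mm above the work surface. Origin of the arm; axes as the fixture's.
- pin_mid (a point): Middle of the fixed horizontal steel pin (radius 3 mm, along the fixture's y) that the hook snaps under: 104 mm along the fixture's x from the clamp axis and 22 mm lower.
- clamp_pad (a point): Top centre of the black rubber press pad (26 mm across) near the clamp arm's free end: 97 mm along the arm from the hinge axis and 10 mm above the arm's middle line.
- clamp_hinge (a joint): Angle of the clamp arm, rad: 0.6 where its spring holds it open (free end up), 0 when level. It latches when pressed to about -0.04 and then rests at about 0; hard stop at -0.07. Pressing it home at the pad takes up to about 20 N.
- polishing_pad: Bystander: green and white round polishing pad, 60 mm across, 14 mm high, lying on the slab.
- wedge: Bystander: small wooden block 35 x 60 x 18 mm lying on the slab.
- mallet: Bystander: rubber mallet lying on the work surface, about 230 mm long, 64 mm high.
- spray: Bystander: blue bottle with red cap, 64 mm across, 150 mm high, on the work surface.

How it is judged:
On the way, in this order (a step that is already met when the one before it is completed fails the run):
1. the clamp is hooked under the pin and stays down with nobody touching it (value of joint clamp_hinge below 0.05 rad and contact force between each of the arm, the fingers and clamp below 0.3 N), for 0.2 s.
2. the bolt has been turned backward past the thread's end and has dropped (value of joint clamp_hinge below 0.05 rad and value of joint bolt_turn above 0.45 rad and z of bolt_head in the frame of fixture below 0.1117 m), for 0.05 s.
At the end, for the whole second after the job is handed in: The clamp is still latched on the pin (arm within about 0.05 rad of level, not touched), the bolt is one turn forward from where it dropped (within about 1 rad) and has been drawn into the thread (head at least 3 mm lower than after the drop), and the fingers still grip its head, all at rest (value of joint clamp_hinge between -0.04 and 0.05 rad and value of joint bolt_turn between -6.7 and -4.7 rad and z of bolt_head in the frame of fixture below 0.1056 m and contact force between the fingers and bolt above 4 N and distance between the grasp point and bolt_head below 0.04 m and contact force between the fingers and clamp below 0.3 N and angular speed of bolt below 0.1 rad/s); the arm keeps its last pose, push and grip.
It fails at once if the polishing pad is knocked away (distance of polishing_pad from where it was at the start of the episode above 0.03 m).
It fails at once if the wedge is knocked away (distance of wedge from where it was at the start of the episode above 0.03 m).
It fails at once if the mallet is knocked away (distance of mallet from where it was at the start of the episode above 0.03 m).
It fails at once if the spray is knocked away (distance of spray from where it was at the start of the episode above 0.03 m).
It fails at once if the bolt is turned backward more than a quarter turn past the drop (value of joint bolt_turn above 2.2 rad).
It also fails if it takes over 72 s, if anything falls off the work surface, if the arm or the gripper's body presses on something with over 40 N, if the wrist force passes 120 N, or if a joint passes its speed limit or range.

### The arm

A 6-joint arm with a two-finger parallel gripper is mounted at the origin on the work surface. World frame = base frame: x ahead of the robot, y to its left, z up, the work surface at z = 0. Lengths are in m, angles in rad, forces in N, time in s.
With the tool pointing down it reaches from about 0.25 to 0.725 m from the base axis. Payload 4 kg.
Tool frame: the origin (TCP) lies at the very end of the fingers, on their centre line; the grasp point (between the pads) lies 19 mm behind it; x points along the fingers, z is the direction in which the jaws open and shut, and the axes are right-handed (so a half turn about x gives the same grasp; the last joint's range is limited). The gripper opens to 85 mm and grips with 20 to 120 N. Pads are 22 mm wide; open, the fingers measure 114 mm over their backs; the gripper's body (76 mm by 85 mm) begins 54 mm behind the grasp point. The pads swing forward as they close: fully open they stand 13 mm farther back than shut.
Start: joints at [1.238, 0.241, 0.005, 1.335, 0, 1.571], TCP at [0.163, 0.473, 0.231] pointing down, gripper open.
Joint ranges: [-2.72, 2.72], [-1.05, 1.87], [-1.09, 1.28], [-1.99, 2.15], [-1.42, 1.44], [-3.14, 3.14]. Speed limits (rad/s): [2.79, 2.79, 3.14, 3.14, 3.14, 3.14].

### API

Orientations are given as a unit quaternion [x, y, z, w].
In Python, from workcell import bot gives the robot as it stands.
- The arm moves only by the tool apply_moves, never from a script. Its argument "targets" is one flat list of numbers, 7 for each row, row after row: the shift along the tool's x, y, z in units of 25 cm (1.0 is 25 cm), then the turn, a rotation vector about the tool's x, y, z in units of 0.5 rad (1.0 is 0.5 rad), then the opening, from 0 (shut) to 1 (fully open). In form: [tx, ty, tz, wx, wy, wz, claw, tx, ty, tz, wx, wy, wz, claw, ...]. A call has 1 to 12 rows; each row is the pose to reach, as a shift and turn from the pose commanded when the call began, along the tool's axes at that moment; what a row does not reach only later rows make up. A row lasts 1/12 s, in which the tool goes at most 41.7 mm and 7.16 degrees, less where a joint would pass 70% of its speed; a pose out of reach is approached as far as the arm can. A call with a number of a shift or a turn outside -1 to 1 is refused whole. A call with a gripper value outside its range is refused whole. The fingers move at their own pace and stop on an object; the grip force is fixed at half the most. Time passes only in rows, so rows that repeat a pose let the fingers close. It gives the time, the measured TCP pose, the force and the opening at its end, in the units of the state.
- bot.get_obs(): the state, without advancing time (a new reading comes with each control period).
- bot.camera(name): name is "scene" or "top" or "wrist"; returns (picture, depth): 480x640x3 uint8, red, green, blue; 480x640 float32, m along the optical axis (not along the pixel's ray), 0 where there is no reading.
- bot.camera_params(name): a dict with "fx", "fy", "cx", "cy" (pixels), "dist" ([k1, k2, p1, p2, k3] as OpenCV has them; the pictures are not rectified), "T" (4x4, takes a point from camera to world coordinates); the wrist camera has in their place "tool_from_camera" (4x4, takes a point from camera to tool coordinates, whose origin is the TCP and whose axes are the tool frame's). Camera axes: x right, y up, looking along -z (the intrinsics and any distortion apply to the point x, -y, -z); pixel columns grow to the right and rows downward; lengths in m; the calibration is good to about 2 mm. A picture is of the moment at which its call begins: read the wrist's pose just before it. camera_params takes no time and is no camera call.
- bot.job_done(): hands the job in, once; it reports no verdict.
The state is a dict: "clock": time; "joint_pos": joint angles; "joint_vel": joint speeds; "tau": joint torques, N m; "eef_pos": TCP position; "tool_rot": TCP orientation; "ft_force": force on the tool from outside, world axes, zero at the start; "ft_torque": the same for the moment, N m; "grip_width": finger opening in m.
Only numpy, scipy, OpenCV 4.12 (cv2) and the standard library are available. Lean on these libraries where they do the work, as an engineer would, in place of code of your own. Each camera call takes 0.05 s, during which the arm holds its last target.

## Working session

There is one attempt and no reset: what is moved stays moved. The work goes in short steps, Python scripts to look and compute and a tool call to move; the robot and the scene stay as the last step left them, time stands still between calls to the robot, and variables do not carry over. Pictures are saved under pics/ and viewed, and the job is handed in when it is done.

Besides the shell and the picture viewer there is one more tool, called after "Call:" by a JSON object that holds its "api" and its "payload", one argument or row to a line. apply_moves: Moves the arm, as the interface text tells. Its arguments: {"type":"object","properties":{"targets":{"type":"array"}},"required":["targets"]}

```bash
ls; mkdir -p pics
python3 - <<'E'
from workcell import bot
import cv2,numpy as np
print(bot.get_obs())
for n in ["scene","top","wrist"]:
    im,d=bot.camera(n); cv2.imwrite(f"pics/a_{n}.png",im[:,:,::-1]); np.save(f"pics/a_{n}_d.npy",d)
    print(n,bot.camera_params(n))
E
```

```text
pics
{'clock': 0.0, 'joint_pos': array([1.23801278e+00, 2.41398147e-01, 3.73715079e-03, 1.33519081e+00,
       1.95530084e-05, 1.57078797e+00]), 'joint_vel': array([-0.00030723, -0.00050953, -0.00191458,  0.00160799,  0.00040624,
        0.00107066]), 'tau': array([-1.83311764e-03, -3.72320473e+01,  2.52406830e+01,  1.70802284e-02,
       -3.50825949e-04, -4.99912559e-06]), 'eef_pos': array([0.16312868, 0.47198218, 0.23042529]), 'tool_rot': array([-0.41070009,  0.5765008 ,  0.40986803,  0.57530901]), 'ft_force': array([ 0.94479238,  0.34645679, -0.26845786]), 'ft_torque': array([ 0.02402872, -0.00483497,  0.06248309]), 'grip_width': 0.08552654353491425}
scene {'fx': 606.3193464346214, 'fy': 606.3193464346214, 'cx': 321.91544669555043, 'cy': 243.8727088617878, 'dist': array([-0.04765979,  0.        ,  0.        ,  0.        ,  0.        ]), 'T': array([[-0.33123843, -0.62566559,  0.7062745 ,  1.50750683],
       [ 0.94347041, -0.21008383,  0.25637543,  0.32848232],
       [-0.01202843,  0.75127049,  0.65988481,  1.00015841],
       [ 0.        ,  0.        ,  0.        ,  1.        ]]
[... 377 characters left out ...]
29507200e-03,  8.62486121e-02,  9.96253757e-01,
         1.30430574e+00],
       [ 0.00000000e+00,  0.00000000e+00,  0.00000000e+00,
         1.00000000e+00]])}
wrist {'fx': 363.725092919759, 'fy': 363.725092919759, 'cx': 318.6919358481778, 'cy': 235.99195780140323, 'dist': array([-0.023844,  0.      ,  0.      ,  0.      ,  0.      ]), 'tool_from_camera': array([[ 8.70323453e-04,  2.97339116e-01, -9.54771539e-01,
        -1.41716415e-01],
       [-8.80305907e-04,  9.54771759e-01,  2.97338382e-01,
         7.57350098e-02],
       [ 9.99999234e-01,  5.81710459e-04,  1.09270963e-03,
        -2.30559454e-04],
       [ 0.00000000e+00,  0.00000000e+00,  0.00000000e+00,
         1.00000000e+00]])}
```

View pics/a_scene.png

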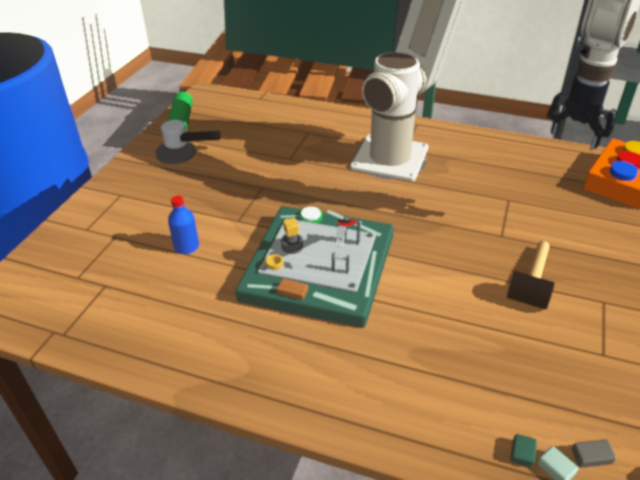

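View pics/a_top.png

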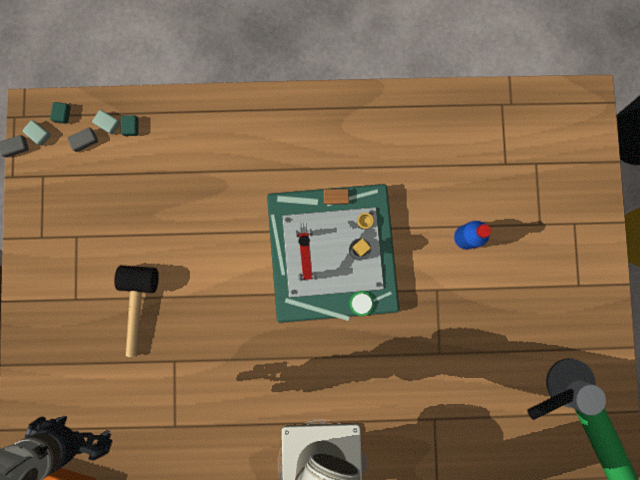

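View pics/a_wrist.png

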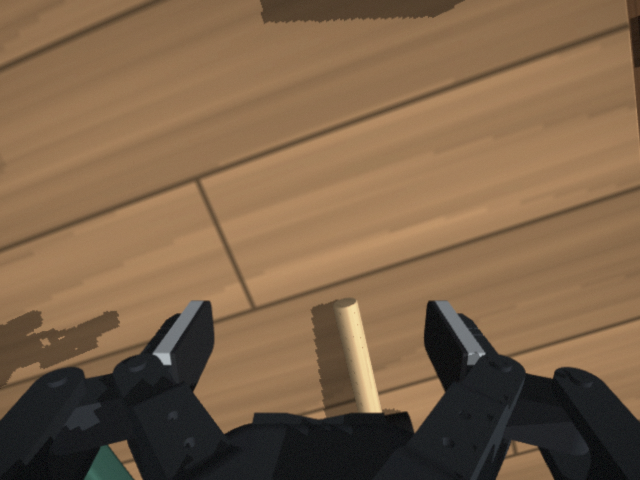

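```bash
cat > h.py <<'E'
import numpy as np,cv2
from workcell import bot
def K(p): return np.array([[p['fx'],0,p['cx']],[0,p['fy'],p['cy']],[0,0,1]])
def rays(p,uv,T=None):
    uv=np.asarray(uv,float).reshape(-1,1,2)
    n=cv2.undistortPoints(uv,K(p),p['dist'])[:,0]
    T=p['T'] if T is None else T
    return T[:3,3],np.c_[n[:,0],-n[:,1],-np.ones(len(n))]@T[:3,:3].T
def onplane(p,uv,z,T=None):
    o,d=rays(p,uv,T); return o+d*((z-o[2])/d[:,2])[:,None]
def proj(p,P,T=None):
    T=p['T'] if T is None else T
    c=(np.asarray(P,float).reshape(-1,3)-T[:3,3])@T[:3,:3]
    c=c*[1,-1,-1]
    return cv2.projectPoints(c.reshape(-1,1,3),np.zeros(3),np.zeros(3),K(p),p['dist'])[0][:,0]
def wristT(o):
    from scipy.spatial.transform import Rotation as R
    T=np.eye(4);T[:3,:3]=R.from_quat(o['tool_rot']).as_matrix();T[:3,3]=o['eef_pos']
    return T@bot.camera_params('wrist')['tool_from_camera']
E
python3 - <<'E'
from h import *
p=bot.camera_params('top')
im=cv2.imread('pics/a_top.png')
b=im[150:350,230:430]
cv2.imwrite('pics/a_topz.png',cv2.resize(b,(600,600),interpolation=cv2.INTER_NEAREST))
hsv=cv2.cvtColor(im,cv2.COLOR_BGR2HSV)
m=cv2.inRange(hsv,(50,60,20),(100,255,140))
m[:170]=0;m[340:]=0;m[:,:250]=0;m[:,420:]=0
c=np.argwhere(m)[:,::-1].astype(np.float32)
cs,_=cv2.findContours(m,0,2);c=max(cs,key=cv2.contourArea)
h=cv2.convexHull(c); q=cv2.boxPoints(cv2.minAreaRect(h)); print(q)
P=onplane(p,q,0.045);print(P, np.linalg.norm(np.roll(P,-1,0)-P,axis=1),P.mean(0))
hp=onplane(p,h.reshape(-1,2),0.045)[:,:2]
r=cv2.minAreaRect((hp*1000).astype(np.float32));print(r)
E
```

```text
[[266.5581  193.54935]
 [388.24463 183.68288]
 [398.66406 312.1894 ]
 [276.97754 322.05585]]
[[ 0.66541292  0.11753198  0.045     ]
 [ 0.68232856 -0.18361956  0.045     ]
 [ 0.36626581 -0.19673638  0.045     ]
 [ 0.35077195  0.09816672  0.045     ]] [0.30162624 0.31633482 0.29530984 0.31523635] [ 0.51619481 -0.04116431  0.045     ]
((515.8238525390625, -39.90008544921875), (316.0785827636719, 295.7252197265625), 3.467432975769043)
```

View pics/a_topz.png

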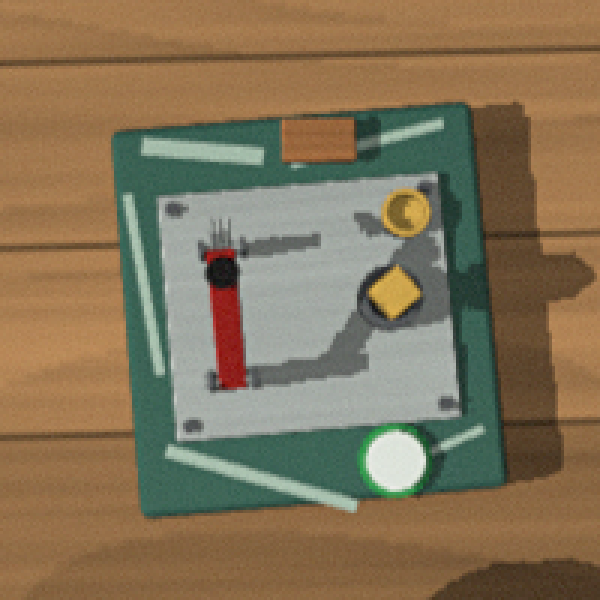

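```bash
cat >> h.py <<'E'
from scipy.spatial.transform import Rotation as R
def down(yaw): # tool x down, tool z (jaw) at world yaw
    z=np.array([np.cos(yaw),np.sin(yaw),0]);x=np.array([0,0,-1.]);y=np.cross(z,x)
    return np.c_[x,y,z]
def delta(pos,yaw,o=None):
    o=o or bot.get_obs()
    Rt=R.from_quat(o['tool_rot']).as_matrix()
    s=Rt.T@(np.asarray(pos)-o['eef_pos'])/0.25
    w=R.from_matrix(Rt.T@down(yaw)).as_rotvec()/0.5
    print('shift',s.round(4),'turn',w.round(3))
    return s,w
E
python3 - <<'E'
from h import *
o=bot.get_obs();Rt=R.from_quat(o['tool_rot']).as_matrix();print(Rt.round(3))
print('jaw yaw',np.arctan2(Rt[1,2],Rt[0,2]))
p=bot.camera_params('top');q=bot.camera_params('scene')
C=np.array([.516,-.040]);a=np.radians(3.45)
f=lambda x,y,z:np.r_[C+[np.cos(a)*x-np.sin(a)*y,np.sin(a)*x+np.cos(a)*y],z]
pts=[f(0,-65,126),f(-55,65,.115),f(-55+74.4,65,.178),f(68,-85,.067)]
pts[0][2]=.126
for P in pts: print(P.round(4),proj(p,P),proj(q,P))
for yaw in (a,a+np.pi/2,a-np.pi/2,a+np.pi): print(yaw);delta((.52,-.02,.30),yaw)
E
```

```text
[[-0.001 -0.945  0.327]
 [-0.001  0.327  0.945]
 [-1.     0.    -0.002]]
jaw yaw 1.2379784808832253
[  4.4275 -64.9222   0.126 ] [[-405354.39935241   35370.32021478]] [[-106.89936212  166.88469105]]
[-58.2959  61.5324   0.115 ] [[-62832.50925463  63715.0210453 ]] [[1316.01277728  -62.36385665]]
[15.9693 66.0096  0.178 ] [[605919.80999729 124522.79240608]] [[-647.11282382 -153.72469514]]
[ 7.35078e+01 -8.07939e+01  6.70000e-02] [[-17862.87280072  17518.47722366]] [[1150.09558076    7.01686388]]
0.06021385919380437
shift [-0.2753 -1.992  -1.3947] turn [ 2.356e+00 -3.000e-03  2.000e-03]
1.631010185988701
shift [-0.2753 -1.992  -1.3947] turn [-0.786 -0.003 -0.001]
-1.5105824676010922
shift [-0.2753 -1.992  -1.3947] turn [ 5.497e+00 -1.000e-03  4.000e-03]
3.2018065127835973
shift [-0.2753 -1.992  -1.3947] turn [-3.928e+00 -2.000e-03 -3.000e-03]
```

Call:
{"api": "apply_moves", "payload": {
  "targets": [-0.02,-0.15,-0.1,0,0,0,0,-0.05,-0.3,-0.2,0,0,0,0,-0.08,-0.45,-0.3,0,0,0,0,-0.1,-0.6,-0.42,-0.2,0,0,0,-0.12,-0.7,-0.49,-0.4,0,0,0,-0.14,-0.8,-0.56,-0.6,0,0,0,-0.14,-0.85,-0.6,-0.8,0,0,0,-0.14,-0.95,-0.7,-0.8,0,0,0,-0.14,-0.95,-0.7,-0.8,0,0,0,-0.14,-0.95,-0.7,-0.8,0,0,0]
}}

```text
clock: 0.98
eef_pos: [0.3311, 0.2282, 0.2662]
tool_rot: [-0.515, 0.484, 0.516, 0.484]
ft_force: [0.4, 0.6, -0.2]
grip_width: 0.0001
```

Run:
```python
from h import *
o=bot.get_obs();print(o['joint_pos'].round(3),o['eef_pos'],o['clock'])
delta((.50,-.03,.30),1.631)
```

```text
[ 0.603  0.032 -0.149  1.39   0.     0.541] [0.33114668 0.22819555 0.26621032] 0.9833
shift [-0.1355 -0.6094 -1.073 ] turn [ 0.005  0.    -0.001]
```

Call:
{"api": "apply_moves", "payload": {
  "targets": [-0.02,-0.1,-0.15,0,0,0,0,-0.04,-0.2,-0.3,0,0,0,0,-0.08,-0.3,-0.45,0,0,0,0,-0.1,-0.4,-0.6,0,0,0,0,-0.12,-0.5,-0.75,0,0,0,0,-0.13,-0.6,-0.9,0,0,0,0,-0.13,-0.6,-1.0,0,0,0,0,-0.13,-0.6,-1.0,0,0,0,0,-0.13,-0.6,-1.0,0,0,0,0,-0.13,-0.6,-1.0,0,0,0,0]
}}

```text
clock: 1.82
eef_pos: [0.4968, -0.0086, 0.2982]
tool_rot: [-0.516, 0.483, 0.517, 0.483]
ft_force: [0.3, -0.5, -0.3]
grip_width: -0.0003
```

Run:
```python
from h import *
o=bot.get_obs();print(o['joint_pos'].round(3),o['eef_pos'],o['clock'])
im,d=bot.camera('wrist');cv2.imwrite('pics/b_w.png',im[:,:,::-1]);np.save('pics/b_d.npy',d);np.save('pics/b_T.npy',wristT(o))
```

```text
[-1.800e-02  2.180e-01  1.480e-01  1.503e+00  1.000e-03 -8.600e-02] [ 0.49681019 -0.00863032  0.2981884 ] 1.8167
```

View pics/b_w.png

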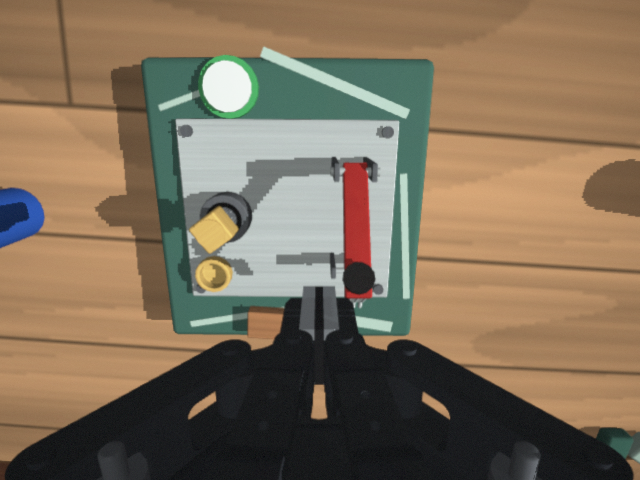

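Run:
```python
from h import *
p=bot.camera_params('wrist');T=np.load('pics/b_T.npy');d=np.load('pics/b_d.npy')
im=cv2.imread('pics/b_w.png');hsv=cv2.cvtColor(im,cv2.COLOR_BGR2HSV)
def pts(uv):
    uv=np.asarray(uv,float);o,r=rays(p,uv,T);return o+r*d[uv[:,1].astype(int),uv[:,0].astype(int)][:,None]
# plate corners: grey hull via line fit; slab edges
m=cv2.inRange(hsv,(0,0,110),(180,40,255));m[:110]=0;m[300:]=0;m[:,:170]=0;m[:,405:]=0
uv=np.argwhere(m)[:,::-1];P=pts(uv);ok=abs(P[:,2]-.053)<.006;print('plate z',np.median(P[ok,2]))
Q=onplane(p,uv[ok],.053,T)[:,:2]
print('plate',cv2.minAreaRect((Q*1000).astype(np.float32)))
g=cv2.inRange(hsv,(60,80,20),(95,255,140));g[:50]=0;g[336:]=0;g[:,:135]=0;g[:,440:]=0
uv=np.argwhere(g)[:,::-1];P=pts(uv);ok=abs(P[:,2]-.045)<.006;Q=P[ok][:,:2]
print('slab',ok.sum(),cv2.minAreaRect((onplane(p,uv[ok],.045,T)[:,:2]*1000).astype(np.float32)))
r=cv2.inRange(hsv,(0,150,80),(8,255,255));r[:150]=0;r[310:]=0;r[:,:330]=0;r[:,390:]=0
uv=np.argwhere(r)[:,::-1];P=pts(uv);print('clamp',P.min(0),P.max(0))
c=P.mean(0);u,s,v=np.linalg.svd(P-c,full_matrices=False);print(c,v[0])
k=(hsv[:,:,2]<40).astype(np.uint8)*255;k[:260]=0;k[293:]=0;k[:,:340]=0;k[:,380:]=0
uv=np.argwhere(k)[:,::-1];P=pts(uv);print('pad',len(uv),np.median(P,0),uv.mean(0),P.max(0))
y=cv2.inRange(hsv,(15,100,100),(32,255,255));y[:190]=0;y[255:]=0;y[:,:180]=0;y[:,245:]=0
uv=np.argwhere(y)[:,::-1];P=pts(uv);zt=np.percentile(P[:,2],95);print('bolt ztop',zt,np.histogram(P[:,2],12))
t=abs(P[:,2]-zt)<.004
Q=P[t][:,:2];zz=np.median(P[t][:,2]);print(zz)
print(cv2.minAreaRect((Q*1000).astype(np.float32)))
cv2.imwrite('pics/b_z.png',cv2.resize(im[180:310,170:400],(800,452),interpolation=2))
```

```text
plate z 0.05214007613078975
plate ((513.4186401367188, -41.068504333496094), (206.3092498779297, 228.2096710205078), 3.4810943603515625)
slab 23459 ((516.6657104492188, -40.77854919433594), (311.6313781738281, 291.7257995605469), 3.4106438159942627)
clamp [ 0.42139344 -0.0141341   0.11217039] [0.55144834 0.03603404 0.44001926]
[0.49456724 0.02238024 0.14406158] [0.71816776 0.02254293 0.69550477]
pad 471 [0.53434121 0.02418851 0.17759678] [358.02760085 277.63694268] [0.54470249 0.03611955 0.44001926]
bolt ztop 0.12834302595652441 (array([  39,  166, 1085,    0,    0,    0,    0,    0,    0,    0,    0,
          4]), array([0.05047755, 0.08293936, 0.11540117, 0.14786298, 0.18032479,
       0.2127866 , 0.24524841, 0.27771022, 0.31017202, 0.34263383,
       0.37509564, 0.40755745, 0.44001926]))
0.12699993954530903
((521.828125, -105.87635803222656), (28.752830505371094, 29.35685920715332), 40.398921966552734)
```

View pics/b_z.png

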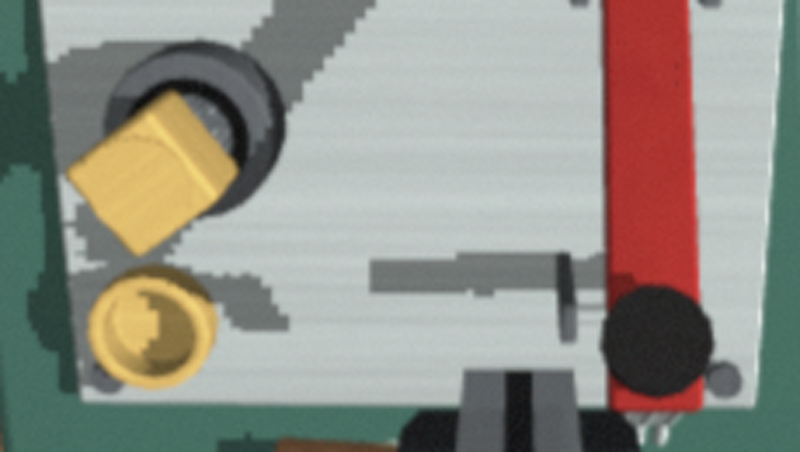

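Run:
```python
from h import *
o=bot.get_obs();print(o['eef_pos'])
h=np.array([.4580,.0212]);a=.0602
for ph in (.6,.3,.1,-.02,-.06):
    x=.097*np.cos(ph)-.01*np.sin(ph); z=.115+.097*np.sin(ph)+.01*np.cos(ph)
    P=np.r_[h+x*np.array([np.cos(a),np.sin(a)]),z];print(ph,P);delta(P,1.631,o)
```

```text
[ 0.49658016 -0.00810255  0.29842514]
0.6 [0.53227634 0.02567684 0.17802368]
shift [ 0.4815 -0.1523  0.1245] turn [ 0.018  0.002 -0.002]
0.3 [0.54754993 0.02659743 0.15321882]
shift [ 0.5807 -0.2136  0.1239] turn [ 0.018  0.002 -0.002]
0.1 [0.55334404 0.02694666 0.13463388]
shift [ 0.655  -0.237   0.1236] turn [ 0.018  0.002 -0.002]
-0.02 [0.55500455 0.02704674 0.12305813]
shift [ 0.7013 -0.2437  0.1235] turn [ 0.018  0.002 -0.002]
-0.06 [0.55524861 0.02706145 0.1191655 ]
shift [ 0.7169 -0.2447  0.1235] turn [ 0.018  0.002 -0.002]
```

Call:
{"api": "apply_moves", "payload": {
  "targets": [0.1,-0.05,0.06,0,0,0,0,0.2,-0.12,0.123,0,0,0,0,0.3,-0.152,0.124,0,0,0,0,0.4,-0.152,0.124,0,0,0,0,0.46,-0.152,0.124,0,0,0,0,0.5,-0.165,0.124,0,0,0,0,0.54,-0.19,0.124,0,0,0,0,0.58,-0.214,0.124,0,0,0,0,0.61,-0.225,0.124,0,0,0,0,0.64,-0.233,0.124,0,0,0,0,0.655,-0.237,0.124,0,0,0,0]
}}

```text
clock: 2.78
eef_pos: [0.555, 0.0258, 0.1349]
tool_rot: [0.517, -0.482, -0.517, -0.483]
ft_force: [-3.4, 3.8, 9.5]
grip_width: 0.0001
```

Run:
```python
from h import *
o=bot.get_obs();print(o['eef_pos'],o['ft_force'])
```

```text
[0.55499055 0.02579394 0.13486842] [-3.37617895  3.82935669  9.47159332]
```

Call:
{"api": "apply_moves", "payload": {
  "targets": [0.02,-0.003,0,0,0,0,0,0.04,-0.006,0,0,0,0,0,0.055,-0.007,0,0,0,0,0,0.064,-0.007,0,0,0,0,0,0.07,-0.007,0,0,0,0,0,0.074,-0.007,0,0,0,0,0,0.074,-0.007,0,0,0,0,0]
}}

```text
clock: 3.37
eef_pos: [0.5572, 0.0256, 0.1183]
tool_rot: [0.517, -0.482, -0.516, -0.484]
ft_force: [-0.8, 2.6, 10.0]
grip_width: 0.0
```

Call:
{"api": "apply_moves", "payload": {
  "targets": [-0.02,0,0,0,0,0,0,-0.05,0,0,0,0,0,0,-0.15,0,0,0,0,0,0,-0.3,0.05,0,0,0,0,0,-0.4,0.15,-0.1,0,0,0,0,-0.5,0.25,-0.2,0,0,0,0,-0.55,0.25,-0.2,0,0,0,0,-0.55,0.25,-0.2,0,0,0,0]
}}

```text
clock: 4.03
eef_pos: [0.4974, -0.0309, 0.2579]
tool_rot: [0.518, -0.483, -0.514, -0.485]
ft_force: [0.9, 0.7, -0.2]
grip_width: -0.0004
```

Run:
```python
from h import *
o=bot.get_obs();print(o['joint_pos'].round(3),o['eef_pos'],o['clock'],o['ft_force'])
im,d=bot.camera('wrist');cv2.imwrite('pics/c_w.png',im[:,:,::-1])
p=bot.camera_params('wrist');T=wristT(o)
hsv=cv2.cvtColor(im,cv2.COLOR_RGB2HSV)
r=cv2.inRange(hsv,(0,150,80),(8,255,255));r[:,:300]=0;r[:,450:]=0
uv=np.argwhere(r)[:,::-1];O,ry=rays(p,uv,T);P=O+ry*d[uv[:,1],uv[:,0]][:,None]
k=abs(P[:,2]-.15)<.08;P=P[k];print('clamp',len(P),np.percentile(P[:,2],[1,10,50,90,99]))
```

```text
[-0.061  0.222  0.051  1.393 -0.002 -0.125] [ 0.49740535 -0.03093945  0.25793142] 4.0333 [ 0.90006832  0.66548911 -0.20557877]
clamp 2923 [0.11639203 0.11730016 0.11823631 0.11912778 0.11997008]
```

View pics/c_w.png

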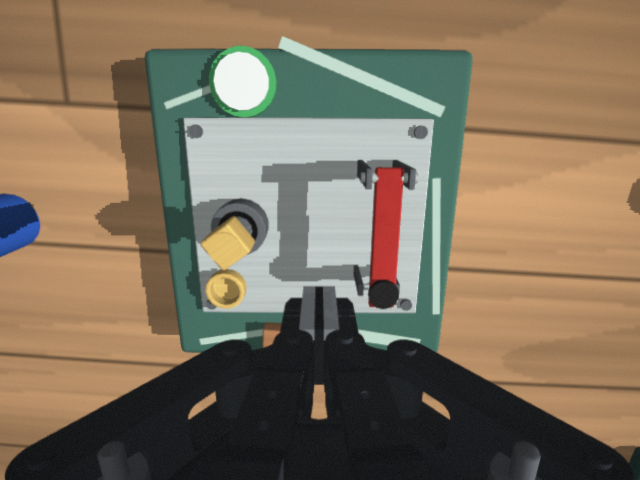

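Run:
```python
from h import *
delta((.5215,-.1055,.18),2.276)
```

```text
shift [ 0.3038 -0.0752 -0.3068] turn [-1.28  -0.005  0.006]
```

Call:
{"api": "apply_moves", "payload": {
  "targets": [0,-0.03,-0.1,-0.2,0,0,0.7,0,-0.06,-0.2,-0.4,0,0,0.7,0.05,-0.075,-0.3,-0.6,0,0,0.7,0.1,-0.075,-0.307,-0.8,0,0,0.7,0.15,-0.075,-0.307,-1,0,0,0.7,0.2,-0.075,-0.307,-1,0,0,0.7,0.2,-0.075,-0.307,-1,0,0,0.7]
}}

```text
clock: 4.67
eef_pos: [0.5185, -0.1037, 0.199]
tool_rot: [-0.617, 0.341, 0.623, 0.339]
ft_force: [-0.3, -0.0, -0.9]
grip_width: 0.0598
```

Run:
```python
from h import *
o=bot.get_obs();print(o['joint_pos'].round(3),o['eef_pos'],o['clock'],o['grip_width'])
im,d=bot.camera('wrist');cv2.imwrite('pics/d_w.png',im[:,:,::-1])
p=bot.camera_params('wrist');T=wristT(o)
hsv=cv2.cvtColor(im,cv2.COLOR_RGB2HSV)
y=cv2.inRange(hsv,(15,100,100),(32,255,255))
uv=np.argwhere(y)[:,::-1];O,ry=rays(p,uv,T);P=O+ry*d[uv[:,1],uv[:,0]][:,None]
k=(abs(P[:,2]-.127)<.004)&(np.linalg.norm(P[:,:2]-[.5215,-.1055],axis=1)<.035)
print(cv2.minAreaRect((P[k][:,:2]*1000).astype(np.float32)),np.median(P[k][:,2]))
delta((.5215,-.1055,.09),2.276)
```

```text
[-1.970e-01  3.200e-01  2.800e-02  1.288e+00 -1.000e-03 -7.640e-01] [ 0.51848354 -0.10368728  0.19902481] 4.6667 0.05983584364251618
((521.6489868164062, -106.24760437011719), (29.652997970581055, 29.4556827545166), 39.67807388305664) 0.12682105616421388
shift [ 0.4428 -0.0062 -0.0132] turn [-0.276  0.009 -0.01 ]
```

View pics/d_w.png

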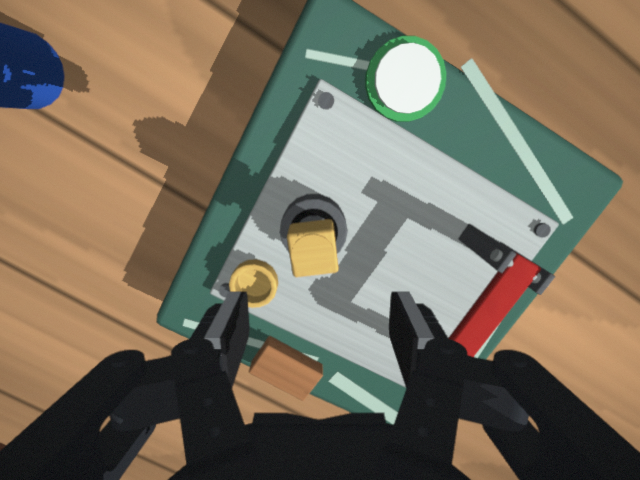

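Call:
{"api": "apply_moves", "payload": {
  "targets": [0.1,-0.006,-0.013,-0.2,0,0,0.7,0.2,-0.006,-0.013,-0.27,0,0,0.7,0.3,-0.006,-0.013,-0.27,0,0,0.7,0.4,-0.006,-0.013,-0.27,0,0,0.7,0.44,-0.006,-0.013,-0.27,0,0,0.6,0.44,-0.006,-0.013,-0.27,0,0,0.5,0.44,-0.006,-0.013,-0.27,0,0,0.39,0.44,-0.006,-0.013,-0.27,0,0,0.39,0.44,-0.006,-0.013,-0.27,0,0,0.39]
}}

```text
clock: 5.47
eef_pos: [0.5244, -0.1058, 0.0954]
tool_rot: [0.642, -0.297, -0.641, -0.298]
ft_force: [-1.2, 1.2, -1.4]
grip_width: 0.0332
```

```bash
cat >> h.py <<'E'
def look(tag,zg=.127):
    o=bot.get_obs();Rt=R.from_quat(o['tool_rot']).as_matrix()
    print(o['joint_pos'].round(3),o['eef_pos'].round(4),o['clock'],'w',o['grip_width'],'yaw',np.arctan2(Rt[1,2],Rt[0,2]),'F',o['ft_force'].round(1))
    im,d=bot.camera('wrist');cv2.imwrite(f'pics/{tag}.png',im[:,:,::-1])
    p=bot.camera_params('wrist');T=wristT(o)
    hsv=cv2.cvtColor(im,cv2.COLOR_RGB2HSV)
    y=cv2.inRange(hsv,(15,80,80),(34,255,255))
    uv=np.argwhere(y)[:,::-1];O,ry=rays(p,uv,T);P=O+ry*d[uv[:,1],uv[:,0]][:,None]
    k=(np.linalg.norm(P[:,:2]-[.5215,-.1055],axis=1)<.03)&(P[:,2]>.085)
    P=P[k];zt=np.percentile(P[:,2],[50,75,90]);print('z',zt.round(4),len(P))
    t=abs(P[:,2]-zt[1])<.004
    r=cv2.minAreaRect((P[t][:,:2]*1000).astype(np.float32));print(r,'rad',np.radians(r[2]),'mean top z',P[t][:,2].mean())
E
python3 -c "
from h import *
look('e')
delta((.5215,-.1055,.09),2.27)"
```

```text
[-1.990e-01  4.050e-01 -1.340e-01  1.031e+00  1.000e-03 -9.020e-01] [ 0.5244 -0.1058  0.0954] 5.4667 w 0.03321155897976947 yaw 2.2732776680100897 F [-1.2  1.2 -1.4]
z [0.1265 0.1273 0.1277] 8123
((522.2413330078125, -105.80350494384766), (31.519044876098633, 29.838085174560547), 40.67281723022461) rad 0.7098745767293 mean top z 0.12669916481656762
shift [0.0216 0.008  0.0085] turn [ 0.006 -0.002  0.003]
```

View pics/e.png

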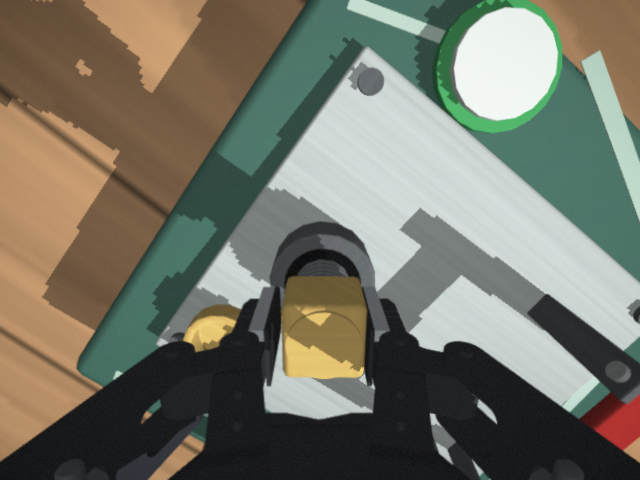

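Call:
{"api": "apply_moves", "payload": {
  "targets": [0.01,0.008,0.008,-0.1,0,0,0.39,0.02,0.008,0.008,-0.2,0,0,0.39,0.02,0.008,0.008,-0.3,0,0,0.39,0.02,0.008,0.008,-0.4,0,0,0.39,0.02,0.008,0.008,-0.5,0,0,0.39,0.02,0.008,0.008,-0.6,0,0,0.39,0.02,0.008,0.008,-0.7,0,0,0.39,0.02,0.008,0.008,-0.8,0,0,0.39,0.02,0.008,0.008,-0.9,0,0,0.39,0.02,0.008,0.008,-1,0,0,0.39,0.02,0.008,0.008,-1,0,0,0.39]
}}

```text
clock: 6.43
eef_pos: [0.522, -0.1062, 0.0904]
tool_rot: [0.696, -0.129, -0.694, -0.129]
ft_force: [-0.5, -0.3, -0.2]
grip_width: 0.0335
```

```bash
python3 -c "
from h import *
look('f')"
```

```text
[-0.201  0.405 -0.148  1.015 -0.    -1.403] [ 0.522  -0.1062  0.0904] 6.4333 w 0.03351644091117486 yaw 2.7737098748321785 F [-0.5 -0.3 -0.2]
z [0.1267 0.1275 0.128 ] 8771
((522.120361328125, -106.24092102050781), (30.930461883544922, 29.917034149169922), 61.01387405395508) rad 1.0648929916386565 mean top z 0.1269280836681362
```

Call:
{"api": "apply_moves", "payload": {
  "targets": [0,0,0,-0.1,0,0,0.39,0,0,0,-0.2,0,0,0.39,0,0,0,-0.3,0,0,0.39,0,0,0,-0.4,0,0,0.39,0,0,0,-0.5,0,0,0.39,0,0,0,-0.6,0,0,0.39,0,0,0,-0.7,0,0,0.39,0,0,0,-0.8,0,0,0.39,0,0,0,-0.9,0,0,0.39,0,0,0,-1,0,0,0.39,0,0,0,-1,0,0,0.39]
}}

```text
clock: 7.4
eef_pos: [0.5223, -0.1063, 0.0904]
tool_rot: [0.707, 0.046, -0.704, 0.047]
ft_force: [0.5, 0.4, 0.4]
grip_width: 0.0331
```

```bash
python3 -c "
from h import *
look('g')"
```

```text
[-0.201  0.405 -0.148  1.014 -0.    -1.902] [ 0.5223 -0.1063  0.0904] 7.4 w 0.03312798803170349 yaw -3.0106749422251764 F [0.5 0.4 0.4]
z [0.1271 0.128  0.1284] 8875
((522.423828125, -106.26591491699219), (30.675395965576172, 29.97327423095703), 89.8388442993164) rad 1.5679836292096094 mean top z 0.12737466005051581
```

Call:
{"api": "apply_moves", "payload": {
  "targets": [0,0,0,-0.1,0,0,0.39,0,0,0,-0.2,0,0,0.39,0,0,0,-0.3,0,0,0.39,0,0,0,-0.4,0,0,0.39,0,0,0,-0.5,0,0,0.39,0,0,0,-0.6,0,0,0.39,0,0,0,-0.7,0,0,0.39,0,0,0,-0.8,0,0,0.39,0,0,0,-0.9,0,0,0.39,0,0,0,-1,0,0,0.39,0,0,0,-1,0,0,0.39]
}}

```text
clock: 8.37
eef_pos: [0.5225, -0.106, 0.0901]
tool_rot: [0.673, 0.219, -0.671, 0.22]
ft_force: [2.6, 0.1, 1.2]
grip_width: 0.0333
```

```bash
python3 -c "
from h import *
look('i')"
```

```text
[-0.2    0.405 -0.148  1.014  0.    -2.402] [ 0.5225 -0.106   0.0901] 8.3667 w 0.03326104782275288 yaw -2.5111739155365784 F [2.6 0.1 1.2]
z [0.1275 0.1284 0.1288] 8969
((522.6705932617188, -106.08365631103516), (29.87388038635254, 30.965171813964844), 28.035303115844727) rad 0.48930834616611574 mean top z 0.1278008378500283
```

Call:
{"api": "apply_moves", "payload": {
  "targets": [0,0,0,-0.06,0,0,0.39,0,0,0,-0.12,0,0,0.39,0,0,0,-0.18,0,0,0.39,0,0,0,-0.24,0,0,0.39,0,0,0,-0.24,0,0,0.39,0,0,0,-0.24,0,0,0.39]
}}

```text
clock: 8.92
eef_pos: [0.5213, -0.1058, 0.0892]
tool_rot: [0.658, 0.259, -0.658, 0.259]
ft_force: [2.0, 1.3, -0.5]
grip_width: 0.0331
```

```bash
python3 -c "
from h import *
look('j')"
```

```text
[-0.2    0.406 -0.15   1.014  0.    -2.521] [ 0.5213 -0.1058  0.0892] 8.9167 w 0.03312991002717756 yaw -2.392287063324991 F [ 2.   1.3 -0.5]
z [0.1218 0.1226 0.1231] 8339
((522.5341186523438, -105.98221588134766), (29.987770080566406, 31.032140731811523), 38.83953094482422) rad 0.6778776949174067 mean top z 0.12201615634538714
```

Call:
{"api": "apply_moves", "payload": {
  "targets": [0,0,0,0.1,0,0,0.39,0,0,0,0.2,0,0,0.39,0,0,0,0.3,0,0,0.39,0,0,0,0.4,0,0,0.39,0,0,0,0.5,0,0,0.39,0,0,0,0.6,0,0,0.39,0,0,0,0.7,0,0,0.39,0,0,0,0.8,0,0,0.39,0,0,0,0.9,0,0,0.39,0,0,0,1,0,0,0.39,0,0,0,1,0,0,0.39]
}}

```text
clock: 9.88
eef_pos: [0.5206, -0.1054, 0.0887]
tool_rot: [-0.701, -0.088, 0.702, -0.088]
ft_force: [1.4, 1.1, -0.4]
grip_width: 0.0336
```

Call:
{"api": "apply_moves", "payload": {
  "targets": [0,0,0,0.1,0,0,0.39,0,0,0,0.2,0,0,0.39,0,0,0,0.3,0,0,0.39,0,0,0,0.4,0,0,0.39,0,0,0,0.5,0,0,0.39,0,0,0,0.6,0,0,0.39,0,0,0,0.7,0,0,0.39,0,0,0,0.8,0,0,0.39,0,0,0,0.9,0,0,0.39,0,0,0,1,0,0,0.39,0,0,0,1,0,0,0.39]
}}

```text
clock: 10.8
eef_pos: [0.5208, -0.106, 0.0889]
tool_rot: [-0.702, 0.088, 0.702, 0.088]
ft_force: [2.5, 0.6, -0.1]
grip_width: 0.0331
```

```bash
python3 -c "
from h import *
look('k')"
```

```text
[-0.201  0.406 -0.15   1.014 -0.    -1.522] [ 0.5208 -0.106   0.0889] 10.8 w 0.03305637939171008 yaw 2.8926666360004525 F [ 2.5  0.6 -0.1]
z [0.1209 0.1218 0.1223] 8231
((522.4205322265625, -106.38968658447266), (30.53761100769043, 29.788728713989258), 77.47445678710938) rad 1.352184357129126 mean top z 0.12121449666738336
```

Call:
{"api": "apply_moves", "payload": {
  "targets": [0,0,0,0.1,0,0,0.39,0,0,0,0.2,0,0,0.39,0,0,0,0.3,0,0,0.39,0,0,0,0.4,0,0,0.39,0,0,0,0.5,0,0,0.39,0,0,0,0.6,0,0,0.39,0,0,0,0.7,0,0,0.39,0,0,0,0.8,0,0,0.39,0,0,0,0.9,0,0,0.39,0,0,0,1,0,0,0.39,0,0,0,1,0,0,0.39]
}}

```text
clock: 11.77
eef_pos: [0.5208, -0.1062, 0.089]
tool_rot: [-0.658, 0.259, 0.658, 0.258]
ft_force: [0.5, -0.3, 0.6]
grip_width: 0.0331
```

Call:
{"api": "apply_moves", "payload": {
  "targets": [0,0,0,0.1,0,0,0.39,0,0,0,0.2,0,0,0.39,0,0,0,0.3,0,0,0.39,0,0,0,0.4,0,0,0.39,0,0,0,0.5,0,0,0.39,0,0,0,0.6,0,0,0.39,0,0,0,0.7,0,0,0.39,0,0,0,0.8,0,0,0.39,0,0,0,0.9,0,0,0.39,0,0,0,1,0,0,0.39,0,0,0,1,0,0,0.39]
}}

```text
clock: 12.68
eef_pos: [0.5206, -0.1061, 0.0889]
tool_rot: [-0.574, 0.413, 0.574, 0.413]
ft_force: [0.7, -1.2, -0.0]
grip_width: 0.0334
```

Call:
{"api": "apply_moves", "payload": {
  "targets": [0,0,0,0.1,0,0,0.39,0,0,0,0.2,0,0,0.39,0,0,0,0.3,0,0,0.39,0,0,0,0.4,0,0,0.39,0,0,0,0.5,0,0,0.39,0,0,0,0.6,0,0,0.39,0,0,0,0.7,0,0,0.39,0,0,0,0.8,0,0,0.39,0,0,0,0.9,0,0,0.39,0,0,0,1,0,0,0.39,0,0,0,1,0,0,0.39]
}}

```text
clock: 13.6
eef_pos: [0.5203, -0.1054, 0.0886]
tool_rot: [-0.454, 0.542, 0.455, 0.542]
ft_force: [1.4, 1.9, -1.9]
grip_width: 0.0329
```

Call:
{"api": "apply_moves", "payload": {
  "targets": [0,0,0,0.1,0,0,0.39,0,0,0,0.2,0,0,0.39,0,0,0,0.3,0,0,0.39,0,0,0,0.4,0,0,0.39,0,0,0,0.5,0,0,0.39,0,0,0,0.6,0,0,0.39,0,0,0,0.7,0,0,0.39,0,0,0,0.8,0,0,0.39,0,0,0,0.9,0,0,0.39,0,0,0,1,0,0,0.39,0,0,0,1,0,0,0.39]
}}

```text
clock: 14.52
eef_pos: [0.5208, -0.1053, 0.0887]
tool_rot: [-0.306, 0.637, 0.307, 0.637]
ft_force: [1.6, 2.5, -2.0]
grip_width: 0.033
```

```bash
python3 -c "
from h import *
look('l')
delta((.5220,-.1060,.087),.89)"
```

```text
[-2.000e-01  4.070e-01 -1.500e-01  1.014e+00  1.000e-03  4.750e-01] [ 0.5208 -0.1053  0.0887] 14.5167 w 0.03304825742028288 yaw 0.8956253756040726 F [ 1.6  2.5 -2. ]
z [0.1194 0.1202 0.1207] 8086
((521.923828125, -105.46170043945312), (29.798341751098633, 30.842044830322266), 55.90719223022461) rad 0.9757645799628111 mean top z 0.11961601761186656
shift [ 0.0071 -0.0053  0.0012] turn [ 0.014  0.001 -0.002]
```

Call:
{"api": "apply_moves", "payload": {
  "targets": [0.007,-0.005,0,0,0,0,0.5,0.007,-0.005,0,0,0,0,0.7,0.007,-0.005,0,0,0,0,0.7,0.007,-0.005,0,0,0,0,0.7,0.007,-0.005,0,0,0,0,0.7,0.007,-0.005,0,-0.2,0,0,0.7,0.007,-0.005,0,-0.4,0,0,0.7,0.007,-0.005,0,-0.6,0,0,0.7,0.007,-0.005,0,-0.8,0,0,0.7,0.007,-0.005,0,-1,0,0,0.7]
}}

```text
clock: 15.4
eef_pos: [0.5218, -0.1068, 0.0874]
tool_rot: [-0.455, 0.541, 0.455, 0.541]
ft_force: [-0.7, -0.8, -1.3]
grip_width: 0.0599
```

Call:
{"api": "apply_moves", "payload": {
  "targets": [0,0,0,-0.2,0,0,0.7,0,0,0,-0.4,0,0,0.7,0,0,0,-0.6,0,0,0.7,0,0,0,-0.8,0,0,0.7,0,0,0,-1,0,0,0.7]
}}

```text
clock: 15.82
eef_pos: [0.5218, -0.1068, 0.0874]
tool_rot: [0.575, -0.412, -0.575, -0.412]
ft_force: [0.2, 0.5, 0.4]
grip_width: 0.0596
```

Call:
{"api": "apply_moves", "payload": {
  "targets": [0,0,0,-0.2,0,0,0.7,0,0,0,-0.4,0,0,0.7,0,0,0,-0.6,0,0,0.7,0,0,0,-0.8,0,0,0.7,0,0,0,-1,0,0,0.7]
}}

```text
clock: 16.23
eef_pos: [0.5218, -0.1068, 0.0874]
tool_rot: [0.659, -0.257, -0.659, -0.257]
ft_force: [0.8, 0.9, 0.3]
grip_width: 0.0601
```

```bash
python3 -c "
from h import *
look('m')
delta((.5220,-.1058,.087),2.547)"
```

```text
[-0.202  0.41  -0.149  1.012 -0.    -1.029] [ 0.5218 -0.1068  0.0874] 16.2333 w 0.060065155403129185 yaw 2.398158431747054 F [0.8 0.9 0.3]
z [0.1191 0.12   0.1204] 8115
((521.7958374023438, -106.2099838256836), (30.8216495513916, 29.46705436706543), 56.46953582763672) rad 0.9855793272651618 mean top z 0.11938218468300299
shift [ 0.0015 -0.0033  0.002 ] turn [-0.292 -0.    -0.   ]
```

Bolt stayed put. Align, close loosely, and continue forward.

Call:
{"api": "apply_moves", "payload": {
  "targets": [0,-0.003,0.002,-0.2,0,0,0.7,0,-0.003,0.002,-0.3,0,0,0.7,0,-0.003,0.002,-0.3,0,0,0.5,0,-0.003,0.002,-0.3,0,0,0.39,0,-0.003,0.002,-0.3,0,0,0.39,0,-0.003,0.002,-0.3,0,0,0.39,0,-0.003,0.002,-0.3,0,0,0.39]
}}

```text
clock: 16.87
eef_pos: [0.522, -0.1058, 0.0873]
tool_rot: [0.676, -0.209, -0.676, -0.209]
ft_force: [0.1, -0.1, 0.1]
grip_width: 0.0333
```

Call:
{"api": "apply_moves", "payload": {
  "targets": [0,0,0,0.1,0,0,0.39,0,0,0,0.2,0,0,0.39,0,0,0,0.3,0,0,0.39,0,0,0,0.4,0,0,0.39,0,0,0,0.5,0,0,0.39,0,0,0,0.6,0,0,0.39,0,0,0,0.7,0,0,0.39,0,0,0,0.8,0,0,0.39,0,0,0,0.9,0,0,0.39,0,0,0,1,0,0,0.39,0,0,0,1,0,0,0.39]
}}

```text
clock: 17.78
eef_pos: [0.5219, -0.1057, 0.0871]
tool_rot: [-0.603, 0.37, 0.603, 0.37]
ft_force: [1.0, 0.8, 0.2]
grip_width: 0.0333
```

Call:
{"api": "apply_moves", "payload": {
  "targets": [0,0,0,0.1,0,0,0.39,0,0,0,0.2,0,0,0.39,0,0,0,0.3,0,0,0.39,0,0,0,0.4,0,0,0.39,0,0,0,0.5,0,0,0.39,0,0,0,0.6,0,0,0.39,0,0,0,0.7,0,0,0.39,0,0,0,0.8,0,0,0.39,0,0,0,0.9,0,0,0.39,0,0,0,1,0,0,0.39,0,0,0,1,0,0,0.39]
}}

```text
clock: 18.7
eef_pos: [0.5218, -0.1055, 0.0871]
tool_rot: [-0.493, 0.507, 0.493, 0.507]
ft_force: [0.4, 1.3, -0.4]
grip_width: 0.0337
```

Call:
{"api": "apply_moves", "payload": {
  "targets": [0,0,0,0.1,0,0,0.39,0,0,0,0.2,0,0,0.39,0,0,0,0.3,0,0,0.39,0,0,0,0.4,0,0,0.39,0,0,0,0.5,0,0,0.39,0,0,0,0.6,0,0,0.39,0,0,0,0.7,0,0,0.39,0,0,0,0.8,0,0,0.39,0,0,0,0.9,0,0,0.39,0,0,0,1,0,0,0.39,0,0,0,1,0,0,0.39]
}}

```text
clock: 19.62
eef_pos: [0.5219, -0.1054, 0.0871]
tool_rot: [-0.352, 0.613, 0.353, 0.613]
ft_force: [0.7, 1.5, -1.0]
grip_width: 0.0331
```

```bash
python3 -c "
from h import *
look('n')"
```

```text
[-2.000e-01  4.100e-01 -1.500e-01  1.012e+00  1.000e-03  3.270e-01] [ 0.5219 -0.1054  0.0871] 19.6167 w 0.03309567634320736 yaw 1.0443106375752882 F [ 0.7  1.5 -1. ]
z [0.118  0.1188 0.1193] 8131
((521.6348266601562, -105.44467163085938), (29.80620002746582, 30.91836929321289), 67.39057159423828) rad 1.1761873591204222 mean top z 0.11821523435460517
```

Call:
{"api": "apply_moves", "payload": {
  "targets": [0,0,0,0.1,0,0,0.39,0,0,0,0.2,0,0,0.39,0,0,0,0.3,0,0,0.39,0,0,0,0.4,0,0,0.39,0,0,0,0.5,0,0,0.39,0,0,0,0.6,0,0,0.39,0,0,0,0.7,0,0,0.39,0,0,0,0.8,0,0,0.39,0,0,0,0.9,0,0,0.39,0,0,0,1,0,0,0.39,0,0,0,1,0,0,0.39]
}}

```text
clock: 20.58
eef_pos: [0.5223, -0.1056, 0.0874]
tool_rot: [-0.19, 0.681, 0.19, 0.681]
ft_force: [0.7, 1.0, 0.5]
grip_width: 0.0334
```

Call:
{"api": "apply_moves", "payload": {
  "targets": [0,0,0,0.1,0,0,0.39,0,0,0,0.2,0,0,0.39,0,0,0,0.3,0,0,0.39,0,0,0,0.4,0,0,0.39,0,0,0,0.5,0,0,0.39,0,0,0,0.6,0,0,0.39,0,0,0,0.7,0,0,0.39,0,0,0,0.8,0,0,0.39,0,0,0,0.9,0,0,0.39,0,0,0,1,0,0,0.39,0,0,0,1,0,0,0.39]
}}

```text
clock: 21.5
eef_pos: [0.5223, -0.106, 0.0874]
tool_rot: [-0.016, 0.707, 0.016, 0.707]
ft_force: [1.6, 0.6, -0.7]
grip_width: 0.0333
```

Call:
{"api": "apply_moves", "payload": {
  "targets": [0,0,0,0.1,0,0,0.39,0,0,0,0.2,0,0,0.39,0,0,0,0.3,0,0,0.39,0,0,0,0.4,0,0,0.39,0,0,0,0.5,0,0,0.39,0,0,0,0.6,0,0,0.39,0,0,0,0.7,0,0,0.39,0,0,0,0.8,0,0,0.39,0,0,0,0.9,0,0,0.39,0,0,0,1,0,0,0.39,0,0,0,1,0,0,0.39]
}}

```text
clock: 22.42
eef_pos: [0.522, -0.1061, 0.0874]
tool_rot: [0.159, 0.689, -0.16, 0.689]
ft_force: [0.5, -0.9, 0.7]
grip_width: 0.0331
```

Call:
{"api": "apply_moves", "payload": {
  "targets": [0,0,0,0.1,0,0,0.39,0,0,0,0.2,0,0,0.39,0,0,0,0.3,0,0,0.39,0,0,0,0.4,0,0,0.39,0,0,0,0.5,0,0,0.39,0,0,0,0.6,0,0,0.39,0,0,0,0.7,0,0,0.39,0,0,0,0.8,0,0,0.39,0,0,0,0.9,0,0,0.39,0,0,0,1,0,0,0.39,0,0,0,1,0,0,0.39]
}}

```text
clock: 23.33
eef_pos: [0.5218, -0.1059, 0.0873]
tool_rot: [0.325, 0.628, -0.325, 0.628]
ft_force: [0.0, -0.4, -0.3]
grip_width: 0.0334
```

```bash
python3 -c "
from h import *
look('o')"
```

```text
[-0.2    0.41  -0.149  1.012 -0.     2.326] [ 0.5218 -0.1059  0.0873] 23.3333 w 0.033377894372699335 yaw -0.9547377478468828 F [ 0.  -0.4 -0.3]
z [0.1161 0.1169 0.1173] 7815
((522.6548461914062, -105.22361755371094), (30.758617401123047, 29.936689376831055), 42.766849517822266) rad 0.7464223347909479 mean top z 0.11628446230220207
```

Call:
{"api": "apply_moves", "payload": {
  "targets": [0,0,0,0,0,0,0.37,0,0,0,0,0,0,0.35,0,0,0,0,0,0,0.3,0,0,0,0,0,0,0.2,0,0,0,0,0,0,0,0,0,0,0,0,0,0,0,0,0,0,0,0,0,0,0,0,0,0,0,0,0,0,0,0,0,0,0]
}}

```text
clock: 24.13
eef_pos: [0.522, -0.1057, 0.0875]
tool_rot: [0.326, 0.628, -0.326, 0.628]
ft_force: [-1.9, 1.1, 3.9]
grip_width: 0.0309
```

```bash
python3 -c "
from h import *
look('q')
im,_=bot.camera('top');cv2.imwrite('pics/q_top.png',im[:,:,::-1])"
```

```text
[-0.2    0.41  -0.149  1.012  0.     2.328] [ 0.522  -0.1057  0.0875] 24.1333 w 0.0308600959498263 yaw -0.9568895344223501 F [-1.9  1.1  3.9]
z [0.1158 0.1167 0.1171] 7731
((522.80419921875, -105.13744354248047), (30.125770568847656, 29.865314483642578), 40.972007751464844) rad 0.7150964364157001 mean top z 0.116055518694781
```

View pics/q.png

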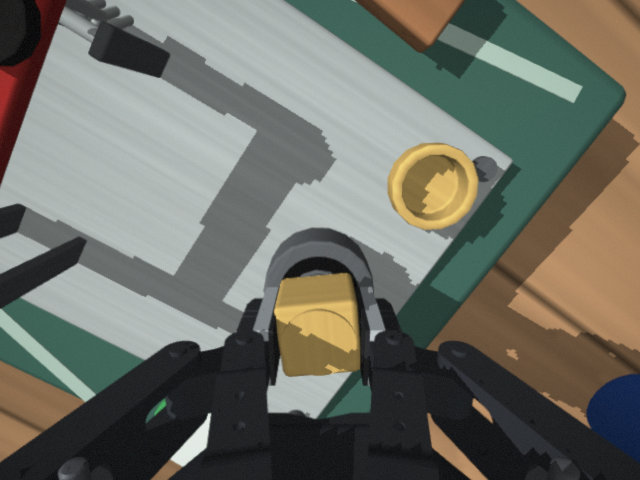

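View pics/q_top.png

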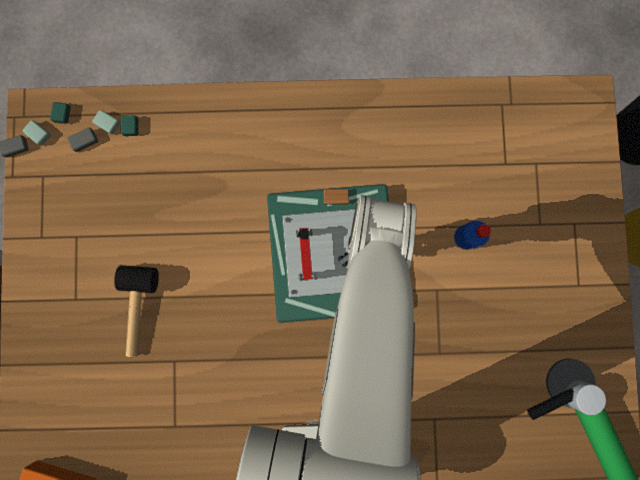

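Call:
{"api": "apply_moves", "payload": {
  "targets": [0,0,0,0,0,0,0,0,0,0,0,0,0,0,0,0,0,0,0,0,0,0,0,0,0,0,0,0,0,0,0,0,0,0,0,0,0,0,0,0,0,0,0,0,0,0,0,0,0,0,0,0,0,0,0,0,0,0,0,0,0,0,0,0,0,0,0,0,0,0,0,0,0,0,0,0,0,0,0,0,0,0,0,0]
}}

```text
clock: 25.23
eef_pos: [0.522, -0.1057, 0.0874]
tool_rot: [0.326, 0.628, -0.326, 0.628]
ft_force: [-2.0, 2.7, 5.5]
grip_width: 0.0303
```

```bash
python3 -c "
from h import *
look('r');look('s')"
```

```text
[-0.2    0.41  -0.149  1.012  0.     2.328] [ 0.522  -0.1057  0.0874] 25.2333 w 0.03026349417915187 yaw -0.9569362967639332 F [-2.   2.7  5.5]
z [0.1158 0.1166 0.117 ] 7734
((522.7322387695312, -105.17884826660156), (30.44243812561035, 29.963762283325195), 41.23767852783203) rad 0.7197332661896371 mean top z 0.11599152069710628
[-0.2    0.41  -0.149  1.012  0.     2.328] [ 0.522  -0.1057  0.0874] 25.2833 w 0.030733877021626204 yaw -0.9569869879283323 F [-1.5  2.4  5.5]
z [0.1158 0.1166 0.117 ] 7745
((522.7623291015625, -105.0995101928711), (30.648380279541016, 29.863561630249023), 40.71399688720703) rad 0.7105932973284851 mean top z 0.11598698494383139
```

```bash
python3 -c "
from h import *
print(bot.job_done());o=bot.get_obs();print(o['clock'],o['grip_width'],o['ft_force'])"
```

```text
the job is handed in; nothing more can be done
None
the job is handed in; nothing more can be done
```

The job is handed in, and by my own measurements every step was met; the system gives no verdict.

- **Clamp:** I pressed it down with closed fingers until it latched. After I lifted off, the arm stayed level, its top face at about 118 mm. The last pictures still show it down.
- **Bolt backward:** I turned it with the fingers about 3 mm wider than the head until it dropped. The head's top fell from about 127.8 to 122.0 mm at a bolt angle of about 0.6 rad.
- **Bolt forward:** I turned it forward about one turn, with one regrip, to about −5.6 to −5.75 rad (allowed −6.7 to −4.7). The head's middle is at about 102 mm, roughly 6 mm lower than after the drop.
- **Final hold:** The gripper is closed on the head at about 30.5 mm and at rest. The job was handed in at about 25.3 s.
- **Bystanders:** The mallet, spray and wedge look unmoved in the last top view. The arm hid the polishing pad there, so I did not check it at the end.

**Disagreement:** the camera put the head's angle about 0.1 rad off the jaws. The 30.5 mm grip width suggests the flats are seated, so I took this as an image error. I did not measure the grip force.

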